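# Find the heavy tin in the drawer by hefting

### The job

Pull the cabinet's drawer out to its stop. Then heft the three identical closed tins one at a time, left, middle, right, lifting each clear of the drawer for a moment, to find the one with the steel slug, which is the heaviest. Finish holding the heaviest tin up still and upright in the gripper, at least 10 cm above the drawer's floor and touching nothing else, with the other two standing in the drawer, the drawer left open, and the things on the bench left alone.

Things in the scene. Friction and masses are not known exactly. Their poses are not given: they have to be found in the camera images.
- cabinet: small grey steel cabinet, fixed to the bench, 155 mm deep (x), 303 mm wide (y), 105 mm high, with one blue-fronted drawer. Origin at the centre of its underside; its front looks along its own -x, roughly at the robot; its left (from the robot) is its +y
- drawer (a joint): the drawer's slide, m: 0 shut (it may start up to 10 mm open), 0.135 fully out at its stop; moves along the cabinet's -x. It needs about 2 to 5 N and stays where left
- handle (a point): centre of the drawer's steel bow handle: a level round bar 10 mm thick and 80 mm long along the cabinet's y, its axis 66 mm above the bench, 38 mm in front of the drawer's front (33 mm clear gap behind the bar), with a leg at each end. The drawer's front is 73 mm high, its top 85 mm above the bench. Axes as the cabinet's; moves with the drawer
- tray (a point): centre of the drawer's inner floor, 17 mm above the bench; axes as the cabinet's; moves with the drawer. Inside 135 mm (x) by 268 mm (y); the side and back walls rise 18 mm above this floor, the front 68 mm. The tins stand in a row along y, about 90 mm apart, about half-way between front and back. With the drawer fully out the whole floor is clear of the cabinet, with its back wall at the cabinet's front
- tin_left_mid (a point): centre of the left tin (seen from the robot; left is +y) of three identical closed green tins with fixed brass lids, upright in the drawer: 50 mm across, 70 mm high, this point half-way up, z up its axis. Steel or wooden slug hidden inside: light tins weigh 0.15 to 0.18 kg, the heavy one 0.49 to 0.57 kg; its place varies. Most room: fingers closing along the row, on the tin's upper half
- tin_middle_mid (a point): centre of the middle tin (seen from the robot; left is +y) of three identical closed green tins with fixed brass lids, upright in the drawer: 50 mm across, 70 mm high, this point half-way up, z up its axis. Steel or wooden slug hidden inside: light tins weigh 0.15 to 0.18 kg, the heavy one 0.49 to 0.57 kg; its place varies. Most room: fingers closing along the row, on the tin's upper half
- tin_right_mid (a point): centre of the right tin (seen from the robot; left is +y) of three identical closed green tins with fixed brass lids, upright in the drawer: 50 mm across, 70 mm high, this point half-way up, z up its axis. Steel or wooden slug hidden inside: light tins weigh 0.15 to 0.18 kg, the heavy one 0.49 to 0.57 kg; its place varies. Most room: fingers closing along the row, on the tin's upper half
- thread_spool_mid (a point): bystander: orange thread spool, 43 mm across, 47 mm high; its centre
- tape_roll_mid (a point): bystander: yellow roll of tape lying flat, 56 mm across, 22 mm high; its centre
- paint_tin_mid (a point): bystander: small white paint tin, 78 mm across, 77 mm high; its centre

How it is judged (in metres and radians):
On the way, in this order (a step that is already met when the one before it is completed fails the run):
1. the drawer is pulled out to its stop (value of joint drawer above 0.128 m), for 0.2 s.
2. the left tin is held clear of the drawer, at least 10 mm up (z of tin_left_mid in the frame of tray above 0.045 m and contact force between the fingers and tin_left above 1 N and contact force between tin_left and cabinet below 0.05 N), for 0.2 s.
3. the middle tin is held clear of the drawer, at least 10 mm up (z of tin_middle_mid in the frame of tray above 0.045 m and contact force between the fingers and tin_middle above 1 N and contact force between tin_middle and cabinet below 0.05 N), for 0.2 s.
4. the right tin is held clear of the drawer, at least 10 mm up (z of tin_right_mid in the frame of tray above 0.045 m and contact force between the fingers and tin_right above 1 N and contact force between tin_right and cabinet below 0.05 N), for 0.2 s.
At the end, for the whole second after the job is handed in: Drawer at least 120 mm open; the gripper holds the heaviest tin still, within 0.35 rad of upright, underside 85 mm or more above the drawer floor, clear of drawer and cabinet; the other two stand in the drawer, upright within 0.15 rad, untouched, each weighing on it with under 3.2 N (value of joint drawer above 0.12 m and ((z of tin_left_mid in the frame of tray above 0.12 m and contact force between the fingers and tin_left above 1 N and contact force between tin_left and cabinet below 0.05 N and angle between tin_left_mid's own z axis and vertical below 0.35 rad and linear speed of tin_left below 0.05 m/s and (z of tin_middle_mid in the frame of tray between 0.03 and 0.04 m and x of tin_middle_mid in the frame of tray between -0.07 and 0.07 m and y of tin_middle_mid in the frame of tray between -0.136 and 0.136 m and angle between tin_middle_mid's own z axis and vertical below 0.15 rad and contact force between tin_middle and cabinet between 0.5 and 3.2 N and contact force between the fingers and tin_middle below 0.3 N) and (z of tin_right_mid in the frame of tray between 0.03 and 0.04 m and x of tin_right_mid in the frame of tray between -0.07 and 0.07 m and y of tin_right_mid in the frame of tray between -0.136 and 0.136 m and angle between tin_right_mid's own z axis and vertical below 0.15 rad and contact force between tin_right and cabinet between 0.5 and 3.2 N and contact force between the fingers and tin_right below 0.3 N)) or (z of tin_middle_mid in the frame of tray above 0.12 m and contact force between the fingers and tin_middle above 1 N and contact force between tin_middle and cabinet below 0.05 N and angle between tin_middle_mid's own z axis and vertical below 0.35 rad and linear speed of tin_middle below 0.05 m/s and (z of tin_left_mid in the frame of tray between 0.03 and 0.04 m and x of tin_left_mid in the frame of tray between -0.07 and 0.07 m and y of tin_left_mid in the frame of tray between -0.136 and 0.136 m and angle between tin_left_mid's own z axis and vertical below 0.15 rad and contact force between tin_left and cabinet between 0.5 and 3.2 N and contact force between the fingers and tin_left below 0.3 N) and (z of tin_right_mid in the frame of tray between 0.03 and 0.04 m and x of tin_right_mid in the frame of tray between -0.07 and 0.07 m and y of tin_right_mid in the frame of tray between -0.136 and 0.136 m and angle between tin_right_mid's own z axis and vertical below 0.15 rad and contact force between tin_right and cabinet between 0.5 and 3.2 N and contact force between the fingers and tin_right below 0.3 N)) or (z of tin_right_mid in the frame of tray above 0.12 m and contact force between the fingers and tin_right above 1 N and contact force between tin_right and cabinet below 0.05 N and angle between tin_right_mid's own z axis and vertical below 0.35 rad and linear speed of tin_right below 0.05 m/s and (z of tin_left_mid in the frame of tray between 0.03 and 0.04 m and x of tin_left_mid in the frame of tray between -0.07 and 0.07 m and y of tin_left_mid in the frame of tray between -0.136 and 0.136 m and angle between tin_left_mid's own z axis and vertical below 0.15 rad and contact force between tin_left and cabinet between 0.5 and 3.2 N and contact force between the fingers and tin_left below 0.3 N) and (z of tin_middle_mid in the frame of tray between 0.03 and 0.04 m and x of tin_middle_mid in the frame of tray between -0.07 and 0.07 m and y of tin_middle_mid in the frame of tray between -0.136 and 0.136 m and angle between tin_middle_mid's own z axis and vertical below 0.15 rad and contact force between tin_middle and cabinet between 0.5 and 3.2 N and contact force between the fingers and tin_middle below 0.3 N)))); the arm keeps its last pose, push and grip.
It fails at once if the thread spool is moved more than 3 cm (distance of thread_spool_mid from where it was at the start of the episode above 0.03 m).
It fails at once if the roll of tape is moved more than 3 cm (distance of tape_roll_mid from where it was at the start of the episode above 0.03 m).
It fails at once if the paint tin is moved more than 3 cm (distance of paint_tin_mid from where it was at the start of the episode above 0.03 m).
It also fails if it takes over 72 s, if anything falls off the work surface, if the arm or the gripper's body presses on something with over 40 N, if the wrist force passes 120 N, or if a joint passes its speed limit or range.

### The arm

A 6-joint arm with a two-finger parallel gripper is mounted at the origin on a cart in front of the work surface, level with it; the furniture and walls round the work are solid. World frame = base frame: x ahead of the robot, y to its left, z up, the work surface at z = 0. Lengths are in m, angles in degrees, forces in N, time in s.
With the tool pointing down it reaches from about 0.25 to 0.725 m from the base axis. Payload 9.7 kg.
Tool frame: the origin (TCP) lies midway between the tips of the shut fingers; the grasp point (between the pads) lies bot.hold_point_z behind it (bot.hold_point_z is the distance from the TCP to the grasp point, in m); z points along the fingers, y is the line along which they close (so a half turn about z gives the same grasp; the last joint's range is limited). The gripper opens to 85 mm and grips with 20 to 120 N. Pads are 22 mm wide; open, the fingers measure 114 mm over their backs; the gripper's body (76 mm by 85 mm) begins 54 mm behind the grasp point. The pads swing forward as they close: fully open they stand 13 mm farther back than shut.
Start: joints at [72.25, 4.979, 10.078, 95.1, 0, 90], TCP at [0.168, 0.524, 0.231] pointing down, gripper open.
Joint ranges: [-179.16, 179.16], [-48.56, 103.87], [-65.8, 70.77], [-126.05, 130.52], [-82.76, 87.17], [-180, 180]. Speed limits (degrees/s): [127.2, 127.2, 147.25, 180, 180, 180].

### API

Orientations are given as [roll, pitch, yaw] about the fixed x, y, z axes, in that order (R = Rz(yaw) Ry(pitch) Rx(roll)).
In Python, from workcell import bot, camera, camera_model, ticket gives the robot as it stands.
- The arm moves only by the tool send_rows, never from a script. Its argument "targets" is text: rows parted by semicolons, each of 5 numbers parted by spaces: the shift along the tool's x, y, z in mm, then the turn about the tool's z in degrees, then the closure in counts, from 0 (fully open) to 255 (shut). A call has 1 to 20 rows; each row is the pose to reach, as a shift and turn from the pose commanded when the call began, along the tool's axes at that moment; what a row does not reach only later rows make up. A row lasts 1/8 s, in which the tool goes at most 62.5 mm and 10.7 degrees, less where a joint would pass 70% of its speed; a pose out of reach is approached as far as the arm can. A call with a gripper value outside its range is refused whole. The fingers move at their own pace and stop on an object; "newtons" is the grip in N (left out, the last holds). Time passes only in rows, so rows that repeat a pose let the fingers close. It gives the time, the measured TCP pose, the force, the opening and the grip force at its end, in the units of the state.
- bot.get_obs(): the state, without advancing time (a new reading comes with each control period).
- camera(name): name is "side" or "top"; returns the picture (384x512x3 uint8, blue, green, red); there is no depth.
- camera_model(name): a dict with "K" (3x3 intrinsics, pixels), "pose" (4x4, takes a point from camera to world coordinates). Camera axes: x right, y down, z forward; pixel columns grow to the right and rows downward; lengths in m; the calibration is good to about 2 mm. A picture is of the moment at which its call begins. camera_model takes no time and is no camera call.
- ticket.job_done(): hands the job in; it is judged then, once.
The state is a dict: "time": time; "q": joint angles; "qd": joint speeds; "joint_efforts": joint torques, N m; "ee_pos": TCP position; "tcp_rot": TCP orientation; "wrist_force": force on the tool from outside, world axes, zero at the start; "torque": the same for the moment, N m; "opening": finger opening in m; "grasp_force": force on a finger pad.
Only numpy, scipy, OpenCV 4.12 (cv2) and the standard library are available. Lean on these libraries where they do the work, as an engineer would, in place of code of your own. Each camera call takes 0.05 s, during which the arm holds its last target. There are 200 camera calls.

## Working session

There is one attempt and no reset: what is moved stays moved. The work goes in short steps, Python scripts to look and compute and a tool call to move; the robot and the scene stay as the last step left them, time stands still between calls to the robot, and variables do not carry over. Pictures are saved under pics/ and viewed, at most 10 in all, crops included, and the job is handed in when it is done.

Besides the shell and the picture viewer there is one more tool, called after ">>>" as name(argument=value, ...) on one line, values as JSON. send_rows: Moves the arm, as the interface text tells. Its arguments: {"type":"object","properties":{"targets":{"type":"string"},"newtons":{"type":"number"}},"required":["targets"]}

```bash
mkdir -p pics; python3 - <<'E'
from workcell import bot,camera,camera_model
import cv2,numpy as np
np.set_printoptions(precision=4,suppress=True)
for n in("top","side"):
    cv2.imwrite(f"pics/{n}0.png",camera(n)); m=camera_model(n); print(m["K"],m["pose"])
print(bot.get_obs(),bot.hold_point_z)
E
```

```text
[[438.6269   0.     259.5207]
 [  0.     438.6269 192.6201]
 [  0.       0.       1.    ]] [[ 0.0076 -0.9906  0.1369  0.4182]
 [-0.9999 -0.0097 -0.0143  0.162 ]
 [ 0.0155 -0.1368 -0.9905  1.1863]
 [ 0.      0.      0.      1.    ]]
[[366.3221   0.     260.1056]
 [  0.     366.3221 192.2396]
 [  0.       0.       1.    ]] [[ 0.9014 -0.2477  0.3553  0.2056]
 [-0.4331 -0.5134  0.7408 -0.5745]
 [-0.0011 -0.8216 -0.5701  0.6597]
 [ 0.      0.      0.      1.    ]]
{'time': 0.1, 'q': array([72.2493,  5.0099, 10.0388, 95.1028,  0.001 , 89.9986]), 'qd': array([ 0.0724,  0.0346, -0.031 , -0.0154, -0.0747,  0.0024]), 'joint_efforts': array([ -0.0012, -52.1561,  46.5656,   0.016 ,  -0.0001,  -0.    ]), 'ee_pos': array([0.1676, 0.5236, 0.2306]), 'tcp_rot': array([-179.9261,   -0.001 ,  162.2507]), 'wrist_force': array([-0.2723,  0.6166,  0.3298]), 'torque': array([-0.0173, -0.0055, -0.0553]), 'grasp_force': 0.0, 'opening': 0.08507753206444772} 0.0187
```

View pics/top0.png

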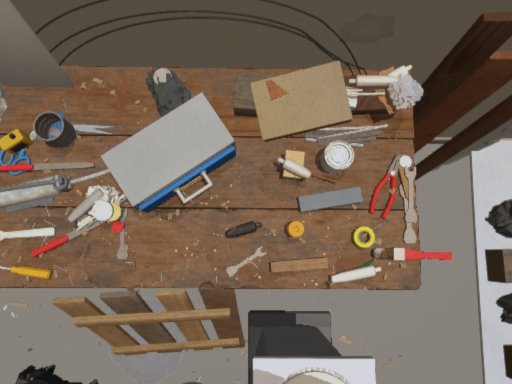

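View pics/side0.png

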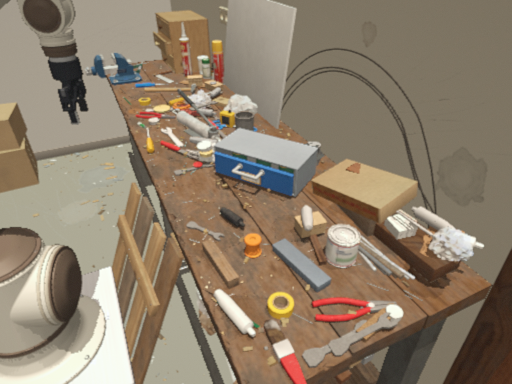

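The top view shows the cabinet yawed, with its top face near (207,95), (235,140), (140,205), (103,158) and the handle bar near (183,200)-(212,186). The spool is at (296,229), the tape at (364,237) and the paint tin at (338,156). I'll zoom in for exact corners.

```bash
python3 - <<'E'
import cv2
a=cv2.imread("pics/top0.png")[85:220,95:245]; b=cv2.imread("pics/side0.png")[120:205,205:330]
cv2.imwrite("pics/c1.png",cv2.resize(a,None,fx=4,fy=4,interpolation=cv2.INTER_CUBIC))
cv2.imwrite("pics/c2.png",cv2.resize(b,None,fx=6,fy=6,interpolation=cv2.INTER_CUBIC))
E
```

```text
(no output)
```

View pics/c1.png

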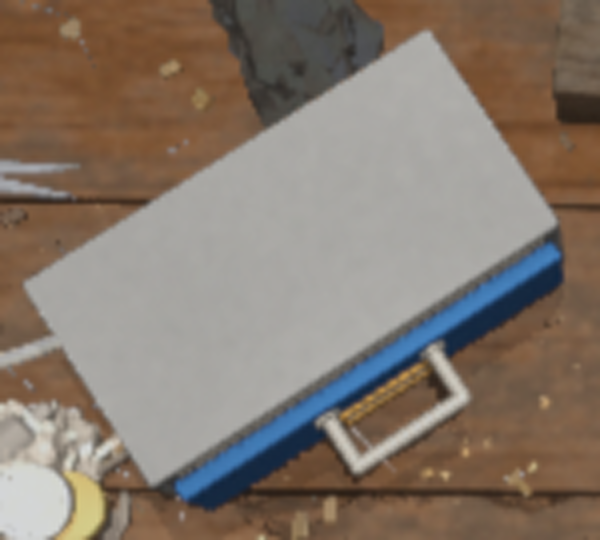

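View pics/c2.png

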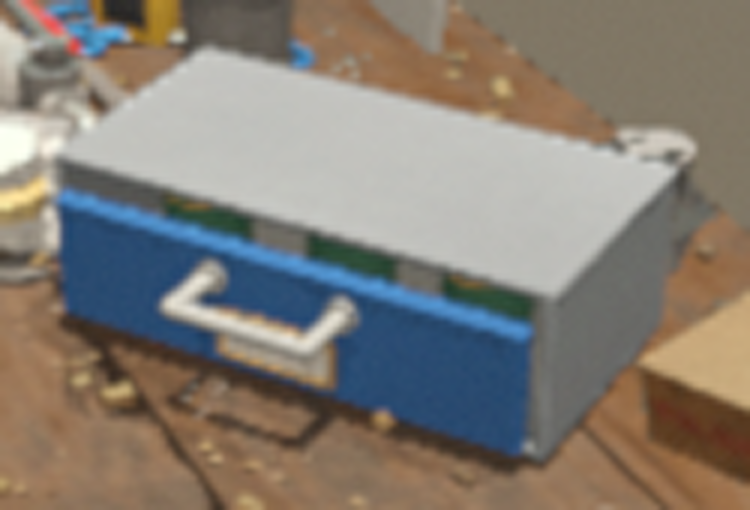

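Crop pixels: the top-view corners are (202.5,92.5), (234.5,141.3), (133.8,207.5) and (101,156.3), and the bar ends are (184.3,202) and (211.5,185). The side-view corners are (239.2,127.5), (318.7,148.7), (296.7,169.7) and (215,146.2), with the bar ends at (233.3,170.8) and (255,177.8). All three tins are visible above the drawer front.

```bash
cat > h.py <<'E'
import numpy as np
from scipy.optimize import least_squares
from scipy.spatial.transform import Rotation as R
from workcell import camera_model
np.set_printoptions(precision=4,suppress=True)
M={n:camera_model(n) for n in("top","side")}
def proj(n,P):
    T=np.linalg.inv(M[n]["pose"]);c=np.atleast_2d(P)@T[:3,:3].T+T[:3,3]
    c=c@M[n]["K"].T; return c[:,:2]/c[:,2:]
def ray(n,u,v,z):
    T=M[n]["pose"];d=T[:3,:3]@np.linalg.solve(M[n]["K"],[u,v,1]);o=T[:3,3]
    return o+d*(z-o[2])/d[2]
E
python3 - <<'E'
from h import *
C=np.array([[.0775,-.1515,.105],[-.0775,-.1515,.105],[-.0775,.1515,.105],[.0775,.1515,.105]])
uT=np.array([[202.5,92.5],[234.5,141.3],[133.8,207.5],[101,156.3],[184.3,202],[211.5,185]])
uS=np.array([[318.7,148.7],[296.7,169.7],[215,146.2],[239.2,127.5],[233.3,170.8],[255,177.8]])
def f(p):
    H=np.array([[p[3]-.003,.039,.066],[p[3]-.003,-.039,.066]])
    P=R.from_euler('z',p[2]).apply(np.r_[C,H])+[p[0],p[1],0]
    return np.r_[(proj("top",P)-uT).ravel(),(proj("side",P)-uS).ravel()]
s=least_squares(f,[.6,.35,-.5,-.12]);print(s.x,np.degrees(s.x[2]),s.fun.reshape(-1,2))
c=s.x
print("handle",R.from_euler('z',c[2]).apply([c[3],0,.066])+[c[0],c[1],0])
for a in[(296,229,.045),(364,237,.02),(338,156,.077)]:print(ray("top",*a))
E
```

```text
[ 0.678   0.3755  0.5937 -0.126 ] 34.0178282270638 [[ 0.5342 -0.5469]
 [ 1.614  -0.1562]
 [-0.5872 -0.5422]
 [-0.1422 -0.7129]
 [ 1.1634 -0.867 ]
 [-0.4095 -0.4258]
 [-1.2031 -1.0672]
 [-0.0979 -0.5109]
 [-2.3641 -1.2253]
 [-0.6165  0.0337]
 [-0.2493  0.5916]
 [-0.3702  0.4179]]
handle [0.5735 0.305  0.066 ]
[0.4814 0.0499 0.045 ]
[ 0.4631 -0.1334  0.02  ]
[ 0.6693 -0.0566  0.077 ]
```

```bash
cat >> h.py <<'E'
def go(x,y,z,yaw):
    from workcell import bot
    o=bot.get_obs(); r=R.from_euler('xyz',o["tcp_rot"],degrees=True)
    d=r.inv().apply(np.array([x,y,z])-o["ee_pos"])*1000
    t=(o["tcp_rot"][2]-yaw+180)%360-180
    print("shift",d,"turn",t,"t",o["time"],"q6",o["q"][5],o["tcp_rot"])
CX,CY,YAW=.678,.3755,np.radians(34.0)
def cab(x,y,z): return R.from_euler('z',YAW).apply([x,y,0])+[CX,CY,z]
E
python3 -c "
from h import *
go(.5735,.305,.18,124)"
```

```text
shift [-453.2134  -84.3911   50.7351] turn 38.2506971387385 t 0.1 q6 89.99861667904221 [-179.9261   -0.001   162.2507]
```

>>> send_rows(targets="-40 -7 4 3 165;-80 -15 9 7 165;-120 -22 13 10 165;-160 -30 18 13 165;-200 -37 22 17 165;-240 -45 27 20 165;-280 -52 31 24 165;-320 -60 36 27 165;-360 -67 40 30 165;-400 -75 45 34 165;-430 -80 48 36 165;-453 -84.4 50 38.2 165;-453 -84.4 50 38.2 165;-453 -84.4 50 38.2 165", newtons=30)

```text
time: 1.85
ee_pos: [0.5729, 0.3057, 0.1814]
tcp_rot: [-180.0, -0.0, 124.1]
wrist_force: [0.2, -0.1, -0.3]
opening: 0.0298
grasp_force: 0.0
```

```bash
python3 -c "
from h import *
from workcell import bot,camera
import cv2
o=bot.get_obs();print(o['ee_pos'],o['tcp_rot'],o['opening'])
go(.5735,.305,.05,124)
a=camera('top')[120:240,120:280];b=camera('side')[100:220,180:340]
cv2.imwrite('pics/d.png',cv2.resize(np.hstack([a,b]),None,fx=2.5,fy=2.5,interpolation=cv2.INTER_CUBIC))"
```

```text
[0.5729 0.3057 0.1814] [-179.985    -0.0155  124.0868] 0.02981482769645116
shift [ -0.9389   0.1444 131.3545] turn 0.08681598070970153 t 1.85 q6 83.99039238989096 [-179.985    -0.0155  124.0868]
```

View pics/d.png

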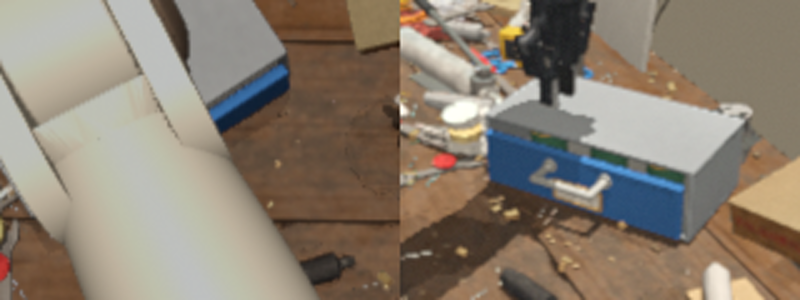

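The tool is above the handle, over the bar in the side view. Next I descend.

>>> send_rows(targets="0 0 15 0 165;0 0 35 0 165;0 0 55 0 165;-1 0 75 0 165;-1 0 90 0 165;-1 0 105 0 165;-1 0 115 0 165;-1 0 125 0 165;-1 0 131 0 165;-1 0 131 0 165")

```text
time: 3.2
ee_pos: [0.5738, 0.3044, 0.05]
tcp_rot: [-180.0, -0.0, 124.0]
wrist_force: [-0.3, 0.1, -0.8]
opening: 0.0303
grasp_force: 0.0
```

No contact. I'll close on the bar.

>>> send_rows(targets="0 0 0 0 255;0 0 0 0 255;0 0 0 0 255;0 0 0 0 255;0 0 0 0 255;0 0 0 0 255")

```text
time: 3.95
ee_pos: [0.5736, 0.3042, 0.0508]
tcp_rot: [-180.0, 0.0, 124.0]
wrist_force: [-4.8, -3.4, 4.6]
opening: 0.0087
grasp_force: 29.6
```

>>> send_rows(targets="0 -5 0 0 255;0 -15 0 0 255;0 -28 0 0 255;0 -42 0 0 255;0 -56 0 0 255;0 -70 0 0 255;0 -84 0 0 255;0 -96 0 0 255;0 -106 0 0 255;0 -114 0 0 255;0 -120 0 0 255;0 -124 0 0 255;0 -124 0 0 255")

```text
time: 5.58
ee_pos: [0.4706, 0.2342, 0.0507]
tcp_rot: [-180.0, 0.1, 124.0]
wrist_force: [0.8, -5.1, 8.6]
opening: 0.0086
grasp_force: 30.4
```

>>> send_rows(targets="0 -3 0 0 255;0 -6 0 0 255;0 -9 0 0 255;0 -9 0 0 255")

```text
time: 6.08
ee_pos: [0.4634, 0.2293, 0.0507]
tcp_rot: [-180.0, 0.1, 124.0]
wrist_force: [1.8, -4.5, 7.6]
opening: 0.0086
grasp_force: 30.3
```

>>> send_rows(targets="0 -2 0 0 255;0 -4 0 0 255;0 -5 0 0 255;0 -5 0 0 255")

```text
time: 6.58
ee_pos: [0.4619, 0.2282, 0.0508]
tcp_rot: [179.7, 0.1, 124.0]
wrist_force: [17.3, 6.4, -3.8]
opening: 0.0086
grasp_force: 29.7
```

The drawer is at its stop. I'll release and rise.

>>> send_rows(targets="0 2.5 0 0 255;0 2.5 0 0 165;0 2.5 0 0 165;0 2.5 0 0 165;0 2.5 -10 0 165;0 2.5 -30 0 165;0 2.5 -60 0 165;0 2.5 -90 0 165;0 2.5 -120 0 165;0 2.5 -150 0 165;0 2.5 -180 0 165;0 -40 -200 0 60;0 -80 -200 0 0;0 -100 -200 0 0;0 -100 -200 0 0")

```text
time: 8.45
ee_pos: [0.3762, 0.1709, 0.2515]
tcp_rot: [179.9, 0.0, 124.0]
wrist_force: [0.3, -0.1, -0.0]
opening: 0.0854
grasp_force: 0.0
```

```bash
python3 -c "
from h import *
from workcell import bot,camera
import cv2
o=bot.get_obs();print(o['ee_pos'],o['tcp_rot'],o['opening'],o['wrist_force'])
A=camera('top');B=camera('side');cv2.imwrite('pics/eT.png',A);cv2.imwrite('pics/eS.png',B)
a=A[100:250,100:260];b=B[100:250,180:340]
for n in('top','side'):
  print(n,[proj(n,cab(-.145,y,.087)) for y in(.09,0,-.09)])
cv2.imwrite('pics/e.png',cv2.resize(np.hstack([a,b]),None,fx=2.5,fy=2.5,interpolation=cv2.INTER_CUBIC))"
```

```text
[0.3762 0.1709 0.2515] [179.8825   0.0174 124.0323] 0.08535264954137513 [ 0.2606 -0.0935 -0.0147]
top [array([[170.3104, 216.5863]]), array([[200.6884, 196.93  ]]), array([[230.6325, 177.5544]])]
side [array([[216.1464, 163.5737]]), array([[240.6238, 171.2384]]), array([[266.8316, 179.4449]])]
```

View pics/e.png

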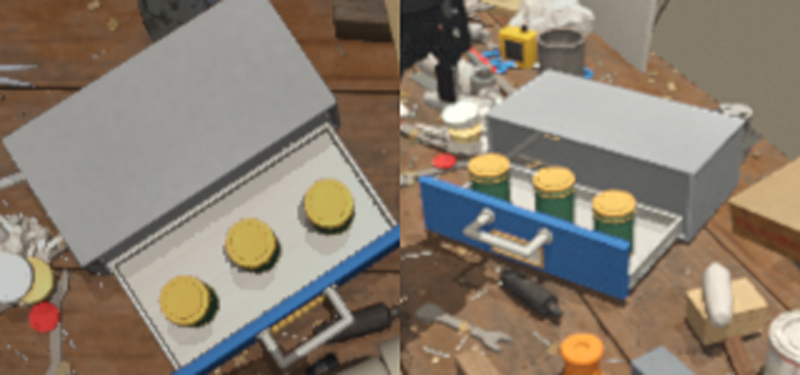

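The lids are at roughly top (174,220), (200,197), (231,182) and side (216,167), (242,172), (266,182). All three stand upright and the drawer is open. I'll refine by colour.

```bash
python3 -c "
from h import *
import cv2
for n,f in(('top','pics/eT.png'),('side','pics/eS.png')):
  h=cv2.cvtColor(cv2.imread(f),cv2.COLOR_BGR2HSV)
  m=cv2.inRange(h,(15,110,90),(32,255,255))
  k,l,s,c=cv2.connectedComponentsWithStats(m)
  for i in range(1,k):
    if s[i,4]>60 and 150<c[i,0]<290 and 140<c[i,1]<240:
      x0,y0,w,hh,a=s[i]; p=ray(n,*c[i],.087 if n=='top' else .084)
      q=R.from_euler('z',-YAW).apply(p-[CX,CY,0]); print(n,c[i],s[i],p,'cab',q)
"
```

```text
top [230.9085 181.2271] [222 172  19  19 295] [0.5987 0.2189 0.087 ] cab [-0.1533 -0.0854  0.087 ]
top [199.898  197.0428] [190 188  21  19 304] [0.5575 0.2964 0.087 ] cab [-0.1441  0.0018  0.087 ]
top [173.6032 219.8194] [164 211  20  19 310] [0.4994 0.3605 0.087 ] cab [-0.1564  0.0874  0.087 ]
top [218.2911 225.7089] [208 218  22  16  79] [0.4857 0.2486 0.087 ] cab [-0.2304  0.0023  0.087 ]
side [150.4967 145.3529] [145 137  14  19 153] [0.3509 0.5856 0.084 ] cab [-0.1536  0.3571  0.084 ]
side [214.7234 166.1135] [207 161  17  12 141] [0.4998 0.3613 0.084 ] cab [-0.1557  0.0879  0.084 ]
side [241.1056 171.5   ] [233 167  17  10 142] [0.5603 0.297  0.084 ] cab [-0.1415  0.0007  0.084 ]
side [265.038  181.2468] [257 176  17  12 158] [0.6013 0.2176 0.084 ] cab [-0.1519 -0.088   0.084 ]
side [251.6272 238.6864] [241 233  20  12 169] [0.4644 0.0111 0.084 ] cab [-0.3809 -0.1826  0.084 ]
```

```bash
python3 -c "
from h import *
go(.4996,.361,.2,34)"
```

```text
shift [ 88.4621 207.5068  50.9513] turn 90.04681418408245 t 8.55 q6 80.40265174636149 [179.9384   0.0056 124.0468]
```

>>> send_rows(targets="8 20 0 9 46;16 40 0 18 46;25 60 5 27 46;33 80 10 36 46;42 100 20 45 46;51 120 25 54 46;59 140 30 63 46;68 160 40 72 46;77 180 45 81 46;85 198 50 87 46;88.5 207.5 51 90 46;88.5 207.5 51 90 46;88.5 207.5 51 90 46")

```text
time: 10.18
ee_pos: [0.5042, 0.3531, 0.1995]
tcp_rot: [-179.6, 0.0, 35.0]
wrist_force: [0.3, 0.6, 1.1]
opening: 0.0701
grasp_force: 0.0
```

```bash
python3 -c "
from h import *
go(.4996,.361,.047,34)
from workcell import bot
o=bot.get_obs();print(o['opening'],o['ee_pos'],o['wrist_force'])"
```

```text
shift [  0.7829  -8.1382 152.5439] turn 0.9610904971882235 t 10.175 q6 179.86620437656597 [-179.6238    0.0052   34.9611]
0.0700704476907607 [0.5042 0.3531 0.1995] [0.2699 0.5537 1.1406]
```

Joint 6 is at its limit, so I'll use the equivalent grasp a half turn back.

>>> send_rows(targets="0 0 0 -10 46;0 0 0 -20 46;0 0 0 -30 46;0 0 0 -40 46;0 0 0 -50 46;0 0 0 -60 46;0 0 0 -70 46;0 0 0 -80 46;0 0 0 -90 46;0 0 0 -100 46;0 0 0 -110 46;0 0 0 -120 46;0 0 0 -130 46;0 0 0 -140 46;0 0 0 -150 46;0 0 0 -160 46;0 0 0 -170 46;0 0 0 -180 46;0 0 0 -180 46;0 0 0 -180 46")

```text
time: 12.68
ee_pos: [0.504, 0.3534, 0.1997]
tcp_rot: [179.6, 0.0, -145.3]
wrist_force: [0.4, -0.7, 0.2]
opening: 0.0704
grasp_force: 0.0
```

```bash
python3 -c "
from h import *
go(.4996,.361,.047,214)
from workcell import bot
o=bot.get_obs();print(o['opening'],o['ee_pos'],o['wrist_force'],o['q'])"
```

```text
shift [ -0.6172   7.8017 152.7533] turn 0.7162101674712744 t 12.675 q6 0.1426600908474768 [ 179.6239    0.0265 -145.2838]
0.07039666354394158 [0.504  0.3534 0.1997] [ 0.41   -0.6553  0.1826] [34.8589 13.612  16.3335 92.694   0.3761  0.1427]
```

>>> send_rows(targets="0 4 10 0.5 46;-0.6 8 30 0.7 46;-0.6 8 50 0.7 46;-0.6 8 50 0.7 46")

```text
time: 13.18
ee_pos: [0.4989, 0.3603, 0.1471]
tcp_rot: [179.6, -0.2, -145.8]
wrist_force: [-0.1, 0.2, 0.6]
opening: 0.0698
grasp_force: 0.0
```

```bash
python3 -c "
from h import *
go(.4996,.361,.047,214)"
```

```text
shift [ -1.3644  -0.4958 100.1314] turn 0.15853502697518707 t 13.175 q6 1.5055760394287083 [ 179.627    -0.2071 -145.8415]
```

Down to the tin and grip.

>>> send_rows(targets="0 0 20 0 46;-1 0 40 0 46;-1 0 60 0 46;-1 0 75 0 46;-1 0 88 0 46;-1 0 96 0 46;-1 0 100 0 46;-1 0 100 0 46;-1 0 100 0 46")

```text
time: 14.3
ee_pos: [0.5006, 0.362, 0.0499]
tcp_rot: [179.6, 0.0, -145.8]
wrist_force: [0.9, -0.9, 0.3]
opening: 0.0699
grasp_force: 0.0
```

>>> send_rows(targets="0 0 0 0 120;0 0 0 0 200;0 0 0 0 255;0 0 0 0 255;0 0 0 0 255;0 0 0 0 255", newtons=40)

```text
time: 15.05
ee_pos: [0.5006, 0.3618, 0.0499]
tcp_rot: [179.6, 0.0, -145.8]
wrist_force: [0.1, -3.2, 5.6]
opening: 0.0483
grasp_force: 41.5
```

>>> send_rows(targets="0 0 -8 0 255;0 0 -20 0 255;0 0 -32 0 255;0 0 -40 0 255;0 0 -40 0 255;0 0 -40 0 255;0 0 -40 0 255;0 0 -40 0 255;0 0 -40 0 255")

```text
time: 16.18
ee_pos: [0.5004, 0.3615, 0.0892]
tcp_rot: [179.6, -0.0, -145.8]
wrist_force: [0.5, -1.0, -0.9]
opening: 0.0486
grasp_force: 41.5
```

```bash
python3 -c "
from workcell import bot,camera
import cv2
o=bot.get_obs();print(o)
cv2.imwrite('pics/f.png',cv2.resize(camera('side')[100:220,180:340],None,fx=3,fy=3))
print(bot.get_obs()['wrist_force'])"
```

```text
{'time': 16.175, 'q': array([35.67487637, 13.73663891,  4.27945959, 80.55780553,  0.37503179,
        1.45122502]), 'qd': array([ 0.03100596, -0.15601427,  0.15336162,  0.08041765,  0.02150346,
       -0.03830959]), 'joint_efforts': array([ 1.26720297e-03, -6.28376412e+01,  4.75894475e+01,  4.22912199e-03,
        2.37264525e-02, -6.48170158e-05]), 'ee_pos': array([0.50038933, 0.36153002, 0.08915529]), 'tcp_rot': array([ 1.79625468e+02, -2.44780129e-02, -1.45776318e+02]), 'wrist_force': array([ 0.45956458, -0.99236926, -0.88681386]), 'torque': array([-0.01303161, -0.01583972,  0.0202936 ]), 'grasp_force': 41.47919646202354, 'opening': 0.0486229733565709}
[-0.03618255 -0.12658082 -2.08781531]
```

View pics/f.png

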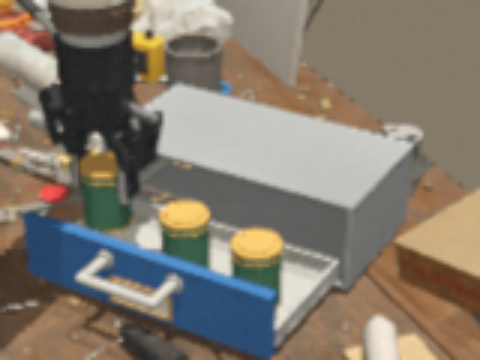

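The left tin is lifted clear and upright, at about 1–2 N, so it's probably light. I'll put it back and go to the middle one.

>>> send_rows(targets="0 0 12 0 255;0 0 24 0 255;0 0 33 0 255;0 0 38 0 255;0 0 40 0 255;0 0 40 0 255;0 0 40 0 150;0 0 40 0 46;0 0 40 0 46;0 0 40 0 46;0 0 30 0 46;0 0 10 0 46;0 0 -20 0 46;0 0 -50 0 46;-3 -25 -50 0 46;-6 -50 -50 0 46;-9 -72 -50 0 46;-12 -86 -50 0.2 46;-12 -86 -50 0.2 46;-12 -86 -50 0.2 46")

```text
time: 18.73
ee_pos: [0.5587, 0.2973, 0.1387]
tcp_rot: [179.6, -0.0, -146.0]
wrist_force: [-0.5, 0.5, -0.1]
opening: 0.0698
grasp_force: 0.0
```

```bash
python3 -c "
from h import *
go(.559,.2967,.049,214)
from workcell import bot
o=bot.get_obs();print(o['opening'],o['ee_pos'],o['wrist_force'],o['q'])"
```

```text
shift [ 0.0299 -1.3263 89.7196] turn 0.03539990945625959 t 18.725 q6 -6.187867345813243 [ 179.607    -0.0212 -145.9646]
0.06980724760490391 [0.5587 0.2973 0.1387] [-0.5194  0.5303 -0.0631] [27.8477 15.6431 12.0461 86.4665  0.3884 -6.1879]
```

>>> send_rows(targets="0 0 20 0 46;0 -0.5 40 0 46;0 -0.5 58 0 46;0 -0.5 72 0 46;0 -0.5 82 0 46;0 -0.5 88 0 46;0 -0.5 89 0 46;0 -0.5 89 0 150;0 -0.5 89 0 255;0 -0.5 89 0 255;0 -0.5 89 0 255;0 -0.5 89 0 255;0 -0.5 89 0 255")

```text
time: 20.35
ee_pos: [0.5593, 0.297, 0.0504]
tcp_rot: [179.6, 0.1, -146.0]
wrist_force: [1.2, -1.4, 4.9]
opening: 0.0487
grasp_force: 42.1
```

>>> send_rows(targets="0 0 -8 0 255;0 0 -20 0 255;0 0 -32 0 255;0 0 -40 0 255;0 0 -40 0 255;0 0 -40 0 255;0 0 -40 0 255;0 0 -40 0 255;0 0 -40 0 255")

```text
time: 21.48
ee_pos: [0.559, 0.2968, 0.0896]
tcp_rot: [179.6, -0.0, -146.0]
wrist_force: [0.1, 0.7, -1.5]
opening: 0.0489
grasp_force: 41.5
```

```bash
python3 -c "
from h import *
from workcell import bot,camera
import cv2
for i in range(4):
  o=bot.get_obs();print(o['wrist_force'],o['joint_efforts'])
  B=camera('side')
cv2.imwrite('pics/g.png',cv2.resize(np.hstack([camera('top')[100:250,100:260],B[100:250,180:340]]),None,fx=2.5,fy=2.5))"
```

```text
[ 0.0559  0.6851 -1.4686] [  0.0018 -65.2409  47.625    0.014    0.0238   0.    ]
[-0.5598  0.0802 -1.8362] [  0.0008 -65.2397  47.6296   0.0128   0.0237  -0.0001]
[ 0.2157  0.0834 -1.517 ] [  0.0006 -65.2436  47.6373   0.0121   0.0235   0.0001]
[-0.0932 -0.0916 -1.3846] [ -0.002  -65.2503  47.6456   0.0114   0.0235  -0.    ]
```

View pics/g.png

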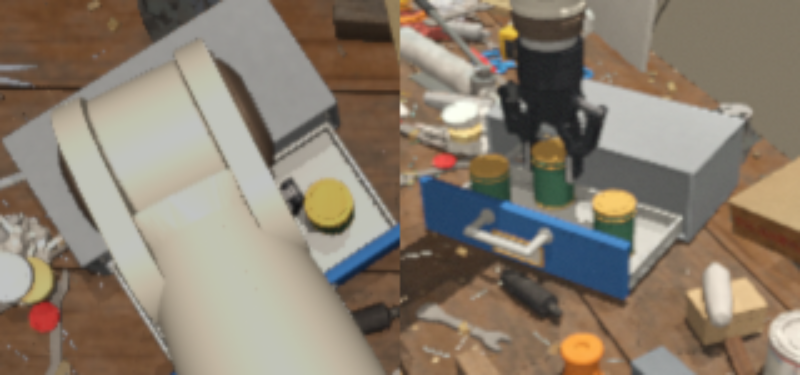

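The middle tin is also light, at about 1.55 N, and the left one is standing upright. The right tin is next.

>>> send_rows(targets="0 0 12 0 255;0 0 24 0 255;0 0 33 0 255;0 0 38 0 255;0 0 40 0 255;0 0 40 0 255;0 0 40 0 150;0 0 40 0 46;0 0 40 0 46;0 0 40 0 46;0 0 30 0 46;0 0 10 0 46;0 0 -20 0 46;0 0 -50 0 46;3 -25 -50 0 46;6 -50 -50 0 46;8 -74 -50 0 46;10 -88 -50 0 46;10 -88 -50 0 46;10 -88 -50 0 46")

```text
time: 24.22
ee_pos: [0.6, 0.2186, 0.1395]
tcp_rot: [179.6, 0.0, -146.0]
wrist_force: [-1.1, -0.5, -0.7]
opening: 0.07
grasp_force: 0.0
```

```bash
python3 -c "
from h import *
go(.600,.2183,.049,214)
from workcell import bot
o=bot.get_obs();print(o['opening'],o['ee_pos'],o['wrist_force'],o['q'])"
```

```text
shift [ 0.1313 -0.8567 90.5245] turn 0.0401017395239478 t 24.225 q6 -14.191251234759747 [ 179.614     0.0086 -145.9599]
0.07000157485155283 [0.6    0.2186 0.1395] [-1.1358 -0.4745 -0.7408] [ 19.8492  16.4775  13.1553  86.7641   0.3763 -14.1913]
```

>>> send_rows(targets="0 0 20 0 46;0 0 40 0 46;0 0 58 0 46;0 0 72 0 46;0 0 82 0 46;0 0 88 0 46;0 0 90 0 46;0 0 90 0 150;0 0 90 0 255;0 0 90 0 255;0 0 90 0 255;0 0 90 0 255;0 0 90 0 255", newtons=60)

```text
time: 25.85
ee_pos: [0.6004, 0.2183, 0.0499]
tcp_rot: [179.7, 0.1, -146.0]
wrist_force: [1.1, -4.1, 5.7]
opening: 0.0483
grasp_force: 63.3
```

>>> send_rows(targets="0 0 -8 0 255;0 0 -20 0 255;0 0 -32 0 255;0 0 -40 0 255;0 0 -40 0 255;0 0 -40 0 255;0 0 -40 0 255;0 0 -40 0 255;0 0 -40 0 255")

```text
time: 26.98
ee_pos: [0.5999, 0.2183, 0.089]
tcp_rot: [179.6, -0.0, -146.0]
wrist_force: [0.1, -0.0, -5.8]
opening: 0.0484
grasp_force: 62.7
```

The right tin weighs about 5.5 N, so it's the heavy one. I'll raise it well above the drawer.

>>> send_rows(targets="0 0 -10 0 255;0 0 -25 0 255;0 0 -40 0 255;0 0 -55 0 255;0 0 -70 0 255;0 0 -80 0 255;0 0 -85 0 255;0 0 -85 0 255;0 0 -85 0 255;0 0 -85 0 255;0 0 -85 0 255")

```text
time: 28.35
ee_pos: [0.6002, 0.2178, 0.1739]
tcp_rot: [179.6, -0.0, -146.0]
wrist_force: [-0.2, -0.1, -4.5]
opening: 0.048
grasp_force: 62.8
```

```bash
python3 -c "
from h import *
from workcell import bot,camera
import cv2
for i in range(3):
  o=bot.get_obs();print(o['wrist_force'],o['ee_pos'])
  B=camera('side')
cv2.imwrite('pics/k.png',cv2.resize(np.hstack([camera('top')[100:250,100:260],B[80:230,180:340]]),None,fx=2.5,fy=2.5))"
```

```text
[-0.19   -0.1346 -4.4536] [0.6002 0.2178 0.1739]
[ 0.4011 -0.3957 -6.1975] [0.6002 0.2178 0.174 ]
[-0.4384  0.5567 -5.5127] [0.6003 0.2178 0.174 ]
```

View pics/k.png

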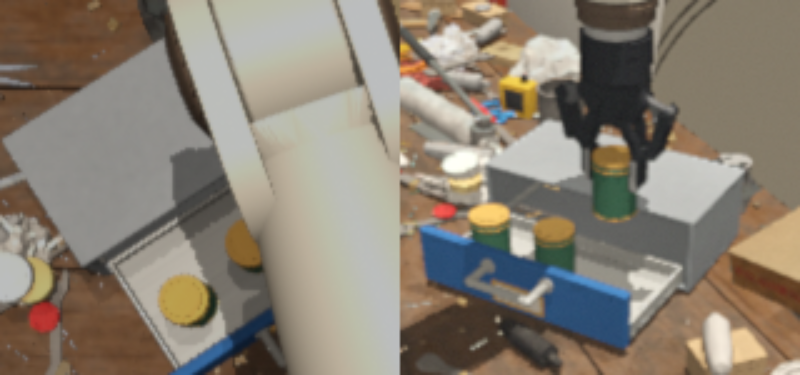

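The heavy tin is held upright, raised 124 mm. The other two stand in the open drawer. Handing in.

```bash
python3 -c "
from workcell import ticket
print(ticket.job_done())"
```

```text
the job is handed in; nothing more can be done
None
```

The right tin is the heaviest (about 5.5 N, the other two roughly 1.5 N each), and I handed the job in with it held upright about 12 cm above the drawer floor, the drawer open and the other two tins standing in it; the judge's verdict was not shown.

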